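# Free the spring vice and hold its jaw open at the red mark

### The arm

A 7-joint arm with a two-finger parallel gripper is mounted at the origin on the work surface. World frame = base frame: x ahead of the robot, y to its left, z up, the work surface at z = 0. Lengths are in m, angles in rad, forces in N, time in s.
With the tool pointing down it reaches from about 0.35 to 0.9 m from the base axis. Payload 19.9 kg.
Tool frame: the origin (TCP) lies at the very end of the fingers, on their centre line; the grasp point (between the pads) lies 19 mm behind it; z points along the fingers, y is the line along which they close (so a half turn about z gives the same grasp; the last joint's range is limited). The gripper opens to 94 mm and grips with 3 to 60 N. Pads are 16 mm wide; open, the fingers measure 119 mm over their backs; the gripper's body (75 mm by 177 mm) begins 78 mm behind the grasp point.
Start: joints at [-1.377, 0.417, -0.01, 1.614, 0.005, 1.111, -0.053], TCP at [0.146, 0.608, 0.205] pointing down, gripper open.
Joint ranges: [-2.81, 2.81], [-0.39, 2.02], [-1.27, 1.25], [0.06, 2.57], [-1.19, 4.33], [0.19, 2], [-2.82, 2.82]. Speed limits (rad/s): [1.89, 1.89, 2.39, 2.39, 3.01, 3.01, 3.01].

### API

Orientations are given as a rotation vector (axis times angle).
In Python, from workcell import bot gives the robot as it stands.
- The arm moves only by the tool creep_tool, called after "Call:" as name(argument=value, ...) on one line, values as JSON. Schema: {"type":"object","properties":{"segments":{"type":"array","items":{"type":"object","properties":{"sx":{"type":"number"},"sy":{"type":"number"},"sz":{"type":"number"},"drx":{"type":"number"},"dry":{"type":"number"},"drz":{"type":"number"},"jaw":{"type":"number"}},"additionalProperties":false,"required":["jaw"]},"minItems":1,"maxItems":12},"clamp_n":{"type":"number"},"only":{"type":"string"},"quiet":{"type":"boolean"},"lines":{"type":"string"}},"required":["segments"],"additionalProperties":false}. segments is a list of rows, 1 to 12 of them, each an object with the fields sx, sy, sz (the shift in m), drx, dry, drz (a rotation vector in rad), jaw (the finger opening in m); a field left out counts as zero (the opening has to be given); each row is the pose to reach, as a shift and turn from the pose commanded when the call began, along the tool's axes at that moment; what a row does not reach only later rows make up. A row lasts 1/12 s, in which the tool goes at most 0.0417 m and 0.125 rad, less where a joint would pass 70% of its speed; a pose out of reach is approached as far as the arm can. The fingers move at their own pace and stop on an object; clamp_n is the grip in N (left out, the last holds). Time passes only in rows, so rows that do not move let the fingers close. The tool returns the time, the measured TCP pose, the force, the opening and the grip force at its end. only (a regular expression) keeps the lines of the reply that match it, lines (a string "A,B") keeps lines A to B, and quiet returns only ok. Input that does not fit is refused with a message, and nothing moves.
- bot.get_obs(): the state, without advancing time (a new reading comes with each control period).
- bot.snapshot(name): name is "scene" or "top" or "wrist"; returns the picture (420x560x3 uint8, red, green, blue); there is no depth.
- bot.camera_params(name): a dict with "intrinsics" (3x3 intrinsics, pixels), "R" (3x3) and "t" (3): a world point X has camera coordinates R X + t; the wrist camera has in their place "hand_eye" (4x4, takes a point from camera to tool coordinates, whose origin is the TCP and whose axes are the flange's). Camera axes: x right, y down, z forward; pixel columns grow to the right and rows downward; lengths in m; the calibration is good to about 2 mm. A picture is of the moment at which its call begins: read the wrist's pose just before it. camera_params takes no time and is no camera call.
- bot.hand_in(): hands the job in; it is judged then, once.
The state is a dict: "t": time; "qpos": joint angles; "joint_vel": joint speeds; "joint_efforts": joint torques, N m; "ee_pos": TCP position; "ee_rot": TCP orientation; "force": force on the tool from outside, world axes, zero at the start; "wrist_torque": the same for the moment, N m; "grip_width": finger opening in m; "finger_force": force on a finger pad.
Only numpy, scipy, OpenCV 4.12 (cv2) and the standard library are available. Lean on these libraries where they do the work, as an engineer would, in place of code of your own. Each camera call takes 0.05 s, during which the arm holds its last target. There are 200 camera calls.

### The job

Free the mount-maker's vice by throwing its blue-knobbed lever from the black notch into the middle, green notch. Then pull the orange bar out against the spring until the yellow pointer stands level with the red rider on the scale, and keep it there so that a brass ornament can be placed between the open jaws: finish while still holding the bar at the mark, with the lever still in the green notch. Leave the anvil, the tape roll and the glue jar where they are.

Things in the scene. Friction and masses are not known exactly. Their poses are not given: they have to be found in the camera images.
- vice: grey-painted spring-closing bench vice, bolted down. Base plate 270 x 200 x 15 mm (x -135..135, y -80..120 mm), origin on the table. z up; -x: the way the slide is pulled out; +y: lever side; -y: scale side. Fixed jaw, 88 mm high, 74 wide, at x 71..101 mm. Aluminium slide along x between low cheeks, top 44 mm above the table; its moving jaw is 83 mm high.
- travel (a joint): how far the slide is pulled out along the vice's -x, in m: 0 home, jaws shut; 0.065 end stop. The spring pulls it home with 6 N at 0 and 1.5 N more per 10 mm (13.5 N at 0.05): it returns when let go. With the lever in the black notch a pawl blocks it (about 2.5 mm play).
- pull_bar (a point): orange crossbar on the slide, to pull it by: 72 mm long along the vice's y, 14 mm thick along x, 16 mm high; this point is its centre, 92 mm above the table, at x -88, y 0 mm of the vice at home. Two 10 mm posts at y +-26 mm carry it; the slide's top is 48 mm below its centre; free beside, between the posts and above.
- pointer (a point): tip of the yellow pointer (6 mm wide along x, 18 mm long) on the slide's scale side, 47 mm above the table, at x +35, y -51 mm of the vice when the slide is home; it moves with the slide.
- mark_line (a point): red rider (7 mm wide along x, 18 mm long, 6 mm high) fixed on the scale rail beside the pointer's path: point in the middle of its width near its inner end, 48 mm high, y -51 mm of the vice. Axes parallel to the vice's. It sits 28 to 52 mm further out (-x) than the pointer at home, different each time. Level = same x in the vice's frame.
- lever (a joint): lever angle in rad about the vice's x direction, pivot 55 mm high at x 15, y +78 mm. Three sprung notches, marked by coloured blocks on a quadrant plate: -0.6 black (leans in over the slide, locked; starts here), 0 green (upright, free), +0.6 white (leans out, not wanted). Positive leans to the vice's +y. Stops +-0.7. About 4 N at the knob takes it over the hump halfway; it then snaps in.
- knob (a point): centre of the lever's blue ball knob, 28 mm diameter, 95 mm from the pivot, at x 17 mm of the vice: 133 mm high in the black notch, 150 mm upright. The quadrant plate, on the -x side of the lever, ends 56 mm from the pivot (at most 111 mm above the table).
- anvil: bystander: small red bench anvil with steel top, 85 x 50 mm, 57 mm high, origin under its centre
- tape_roll: bystander: tan roll of tape lying flat, 72 mm diameter, 20 mm high, origin under its centre
- glue_jar: bystander: closed jar with black cap, 48 mm diameter, 70 mm high, origin under its centre
- slide: the sliding part of the vice: aluminium slide 170 x 70 x 26 mm with the steel moving jaw, yellow pointer and orange pull bar. Its origin and axes coincide with the vice's when it is home.

How it is judged:
By the outcome, as a careful person would: the job done as asked, in the order asked, and still so for the second after the job is handed in, while the arm keeps its last pose, push and grip.
It also fails if it takes over 42 s, if anything falls off the work surface, if the arm or the gripper's body presses on something with over 40 N, if the wrist force passes 120 N, or if a joint passes its speed limit or range.

## Working session

There is one attempt and no reset: what is moved stays moved. The work goes in short steps, Python scripts to look and compute and a tool call to move; the robot and the scene stay as the last step left them, time stands still between calls to the robot, and variables do not carry over. Pictures are saved under pics/ and viewed, at most 10 in all, crops included, and the job is handed in when it is done.

```bash
ls; mkdir -p pics
```

Run:
```python
from workcell import bot
import cv2
for n in ("scene","top"):
    im=bot.snapshot(n); cv2.imwrite(f"pics/{n}0.png",cv2.resize(im[:,:,::-1],(800,600),interpolation=cv2.INTER_CUBIC))
    cv2.imwrite(f"raw_{n}.png",im[:,:,::-1])
    p=bot.camera_params(n);print(n,p["intrinsics"].tolist() if hasattr(p["intrinsics"],"tolist") else p["intrinsics"],p["R"],p["t"])
o=bot.get_obs();print(o)
```

```text
pics
workcell.py
scene [[505.07654081127873, 0.0, 274.7918088783309], [0.0, 505.07654081127873, 213.44986400725858], [0.0, 0.0, 1.0]] [[ 0.38288991  0.92369371 -0.01361045]
 [ 0.66631351 -0.28634548 -0.68850023]
 [-0.63986062  0.25455097 -0.7251084 ]] [-0.2699776  -0.32871427  1.44656795]
top [[517.0877474820037, 0.0, 289.2662297950966], [0.0, 517.0877474820037, 210.28072613330983], [0.0, 0.0, 1.0]] [[-0.0133976  -0.99986585  0.00942316]
 [-0.99021831  0.01195821 -0.13901329]
 [ 0.13888195 -0.01119343 -0.99024568]] [0.05207933 0.60433178 0.99891654]
{'t': 0.1, 'qpos': array([-1.37651519,  0.41788918, -0.01027151,  1.61410416,  0.00470935,
        1.11071945, -0.05297465]), 'joint_vel': array([ 0.00269804, -0.00137514,  0.00060438, -0.0005755 , -0.00032796,
       -0.00115517,  0.00047113]), 'joint_efforts': array([ 1.40921195e-03, -8.52604008e+01,  6.40038606e-01, -4.26704192e+01,
       -4.89342352e-02,  1.63024227e-02,  7.92554971e-06]), 'ee_pos': array([0.14595418, 0.60736808, 0.20490779]), 'ee_rot': array([-3.69490651e-01, -3.11976570e+00,  1.72333062e-03]), 'force': array([-0.62395511,  0.92329195,  0.09088172]), 'wrist_torque': array([-0.01905882, -0.00318864, -0.02092675]), 'finger_force': 0.0, 'grip_width': 0.09433350362540917}
```

View pics/scene0.png

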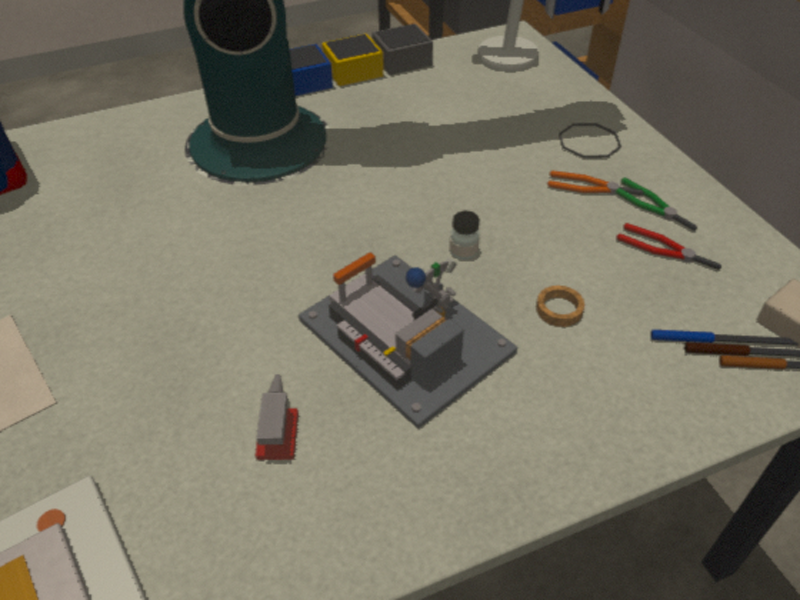

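View pics/top0.png

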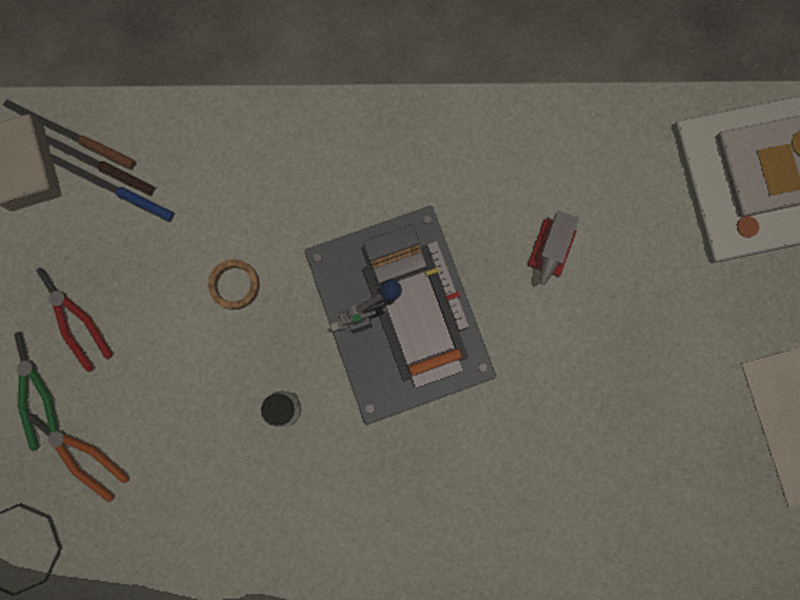

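The scene view shows the vice with its bar toward the robot. In the top view (800x600), the plate corners are near (305,250), (433,206), (495,377), (366,424), the knob at (390,291), bar (435,361), pointer (431,272) and rider (453,296). I'll enlarge a crop for precision.

Run:
```python
import cv2
im=cv2.imread("raw_top.png")[140:300,205:350]
cv2.imwrite("pics/top_crop.png",cv2.resize(im,None,fx=3.7,fy=3.7,interpolation=cv2.INTER_CUBIC))
```

Create h.py:
```python
import numpy as np
from workcell import bot
from scipy.optimize import least_squares
from scipy.spatial.transform import Rotation as Ro
def proj(n,X):
    p=bot.camera_params(n);c=np.asarray(X)@np.array(p["R"]).T+np.array(p["t"]);K=np.array(p["intrinsics"])
    u=c@K.T;return u[:,:2]/u[:,2:]
def ray(n,uv,z):
    p=bot.camera_params(n);R=np.array(p["R"]);o=-R.T@np.array(p["t"])
    d=R.T@np.linalg.solve(np.array(p["intrinsics"]),[uv[0],uv[1],1]);return o+d*(z-o[2])/d[2]
def V(pose,P):
    P=np.asarray(P,float);c,s=np.cos(pose[2]),np.sin(pose[2])
    return np.c_[pose[0]+c*P[:,0]-s*P[:,1],pose[1]+s*P[:,0]+c*P[:,1],P[:,2]]
```

```text
(no output)
```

View pics/top_crop.png

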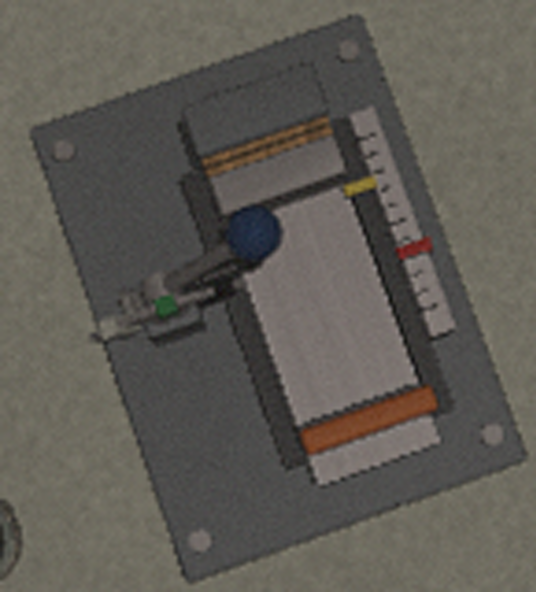

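The crop shows plate corners (31,128), (361,15), (527,457), (189,582), knob centre (255,234), bar centre (370,421), pointer tip (376,184), and rider inner end (400,252) to outer end (432,243).

Run:
```python
from h import *
px=lambda l:(np.array(l,float)+.5)/3.7-.5+[205,140]
obj=np.array([[.135,.12,.015],[.135,-.08,.015],[-.135,-.08,.015],[-.135,.12,.015],[.017,.078-.095*np.sin(.6),.133],[-.088,0,.1]])
uv=px([[31,128],[361,15],[527,457],[189,582],[255,234],[370,419]])
r=least_squares(lambda p:(proj("top",V(p,obj))-uv).ravel(),[.55,.05,.3])
p=r.x;print("pose",p);print((proj("top",V(p,obj))-uv).round(2).tolist())
def inv(w):
    c,s=np.cos(p[2]),np.sin(p[2]);d=w[:2]-p[:2];return np.array([c*d[0]+s*d[1],-s*d[0]+c*d[1]])
for n,q,z in[("ptr",(376,183),.047),("ptrmid",(360,187),.047),("rid in",(400,252),.051),("rid out",(432,243),.051)]:
    print(n,inv(ray("top",px([q])[0],z)))
# scene check
s=np.array([[.135,.12,.015],[.135,-.08,.015],[-.135,-.08,.015],[-.135,.12,.015],[.017,.078-.095*np.sin(.6),.133],[-.088,0,.092]])
print("scene800",(proj("scene",V(p,s))*800/560).round(0).tolist())
print("knob,bar",V(p,obj[4:]))
print("tool R",Ro.from_rotvec(bot.get_obs()["ee_rot"]).as_matrix().round(3))
```

```text
pose [0.59858245 0.04576562 0.33323431]
[[-0.69, -0.19], [0.28, -1.13], [0.85, 0.63], [-0.45, 0.67], [-0.13, -0.22], [0.14, 0.13]]
ptr [ 0.03387109 -0.04998021]
ptrmid [ 0.03474071 -0.04101755]
rid in [-0.0066657  -0.04875322]
rid out [-0.00790911 -0.06672966]
scene800 [[517.0, 347.0], [416.0, 424.0], [295.0, 314.0], [393.0, 254.0], [414.0, 277.0], [353.0, 268.0]]
knob,bar [[0.60667943 0.0743453  0.133     ]
 [0.51542339 0.01698072 0.1       ]]
tool R [[-0.972  0.234 -0.   ]
 [ 0.234  0.972 -0.001]
 [-0.    -0.001 -1.   ]]
```
Travel needed ≈ 0.035+0.0072 = ~0.0415-0.042. Will verify later with wrist / top.

Fit is good (residuals ≤1.1 px, scene check agrees). Required travel is about 41–42 mm. Both grasps use fingers along the vice's x. First I move half-way with the turn.

Add to h.py:
```python
POSE=[0.59858,0.04577,0.33323]
def go(P):  # TCP target in vice frame -> shift and turn in tool axes
    o=bot.get_obs();R=Ro.from_rotvec(o["ee_rot"]);t=V(POSE,[P])[0]
    c,s=np.cos(POSE[2]),np.sin(POSE[2]);T=np.array([[-s,c,0],[c,s,0],[0,0,-1]]).T
    T=np.c_[[s,-c,0],[c,s,0],[0,0,-1]]
    if np.dot(T[:,0],R.as_matrix()[:,0])<0: T[:,:2]*=-1
    d=R.inv().apply(t-o["ee_pos"]);rv=(R.inv()*Ro.from_matrix(T)).as_rotvec()
    print("t",round(o["t"],2),"d",d.round(4),"rot",rv.round(4),"|d|",round(np.linalg.norm(d),3),"F",o["force"].round(1))
```

```bash
python3 -c "
from h import *
go([.017,.0244,.205])"
```

Call:
creep_tool(segments=[{"sx": -0.286, "sy": -0.205, "drz": 1.0, "jaw": 0.07}, {"sx": -0.286, "sy": -0.205, "drz": 1.0, "jaw": 0.07}, {"sx": -0.286, "sy": -0.205, "drz": 1.0, "jaw": 0.07}, {"sx": -0.286, "sy": -0.205, "drz": 1.0, "jaw": 0.07}, {"sx": -0.286, "sy": -0.205, "drz": 1.0, "jaw": 0.07}, {"sx": -0.286, "sy": -0.205, "drz": 1.0, "jaw": 0.07}, {"sx": -0.286, "sy": -0.205, "drz": 1.0, "jaw": 0.07}, {"sx": -0.286, "sy": -0.205, "drz": 1.0, "jaw": 0.07}, {"sx": -0.286, "sy": -0.205, "drz": 1.0, "jaw": 0.07}, {"sx": -0.286, "sy": -0.205, "drz": 1.0, "jaw": 0.07}], clamp_n=15)

```text
t: 0.93
ee_pos: [0.3791, 0.3377, 0.2056]
ee_rot: [1.828, 2.554, -0.0]
force: [0.9, -0.0, 0.1]
grip_width: 0.0702
finger_force: 0.0Traceback (most recent call last):
```

```bash
python3 -c "
from h import *
go([.017,.0244,.205])"
```

```text
  File "<string>", line 3, in <module>
    go([.017,.0244,.205])
    ~~^^^^^^^^^^^^^^^^^^^
  File "h.py", line 20, in go
    d=R.inv().apply(t-o["ee_pos"]);rv=(R.inv()*Ro.from_matrix(T)).as_rotvec()
                                               ~~~~~~~~~~~~~~^^^
  File "scipy/spatial/transform/_rotation.pyx", line 1143, in scipy.spatial.transform._rotation.Rotation.from_matrix
ValueError: Non-positive determinant (left-handed or null coordinate frame) in rotation matrix 0: [[-0.32709705 -0.94499075  0.        ]
 [ 0.94499075 -0.32709705  0.        ]
 [-0.         -0.         -1.        ]].
Traceback (most recent call last):
  File "h.py", line 20, in go
    d=R.inv().apply(t-o["ee_pos"]);rv=(R.inv()*Ro.from_matrix(T)).as_rotvec()
                                               ~~~~~~~~~~~~~~^^^
  File "scipy/spatial/transform/_rotation.pyx", line 1143, in scipy.spatial.transform._rotation.Rotation.from_matrix
ValueError: Non-positive determinant (left-handed or null coordinate frame) in rotation matrix 0: [[-0.32709705 -0.94499075  0.        ]
 [ 0.94499075 -0.32709705  0.        ]
 [-0.         -0.         -1.        ]].
```

```bash
sed -i '/T=np.array(\[\[-s/s/;T=np.*$//; s/np.c_\[\[s,-c,0\]/np.c_[[-s,c,0]/' h.py; python3 -c "
from h import *
go([.017,.0244,.205])"
```

```text
t 0.93 d [-0.3226  0.1306  0.0009] rot [ 0.0004  0.001  -0.0051] |d| 0.348 F [ 0.9 -0.   0.1]
```

Call:
creep_tool(segments=[{"sx": -0.322, "sy": 0.131, "drz": -0.005, "jaw": 0.07}, {"sx": -0.322, "sy": 0.131, "drz": -0.005, "jaw": 0.07}, {"sx": -0.322, "sy": 0.131, "drz": -0.005, "jaw": 0.07}, {"sx": -0.322, "sy": 0.131, "drz": -0.005, "jaw": 0.07}, {"sx": -0.322, "sy": 0.131, "drz": -0.005, "jaw": 0.07}, {"sx": -0.322, "sy": 0.131, "drz": -0.005, "jaw": 0.07}, {"sx": -0.322, "sy": 0.131, "drz": -0.005, "jaw": 0.07}, {"sx": -0.322, "sy": 0.131, "drz": -0.005, "jaw": 0.07}, {"sx": -0.322, "sy": 0.131, "drz": -0.005, "jaw": 0.07}, {"sx": -0.322, "sy": 0.131, "drz": -0.005, "jaw": 0.07}, {"sx": -0.322, "sy": 0.131, "drz": -0.005, "jaw": 0.07}])

```text
t: 1.85
ee_pos: [0.6056, 0.0805, 0.2048]
ee_rot: [-1.814, -2.564, 0.001]
force: [-0.9, 0.4, 0.0]
grip_width: 0.0697
finger_force: 0.0
```

Run:
```python
from h import *
import cv2
go([.017,.0244,.118])
o=bot.get_obs();im=bot.snapshot("wrist")[:,:,::-1]
cv2.imwrite("pics/w1.png",im)
E=np.array(bot.camera_params("wrist")["hand_eye"]);K=np.array(bot.camera_params("wrist")["intrinsics"])
T=np.eye(4);T[:3,:3]=Ro.from_rotvec(o["ee_rot"]).as_matrix();T[:3,3]=o["ee_pos"]
X=V(POSE,[[.017,.0244,.133],[-.088,0,.1],[.035,-.051,.047],[-.0072,-.051,.048]])
c=(np.linalg.inv(T@E)@np.c_[X,np.ones(4)].T)[:3];u=K@c;print((u[:2]/u[2]).T.round(1).tolist())
```

```text
t 1.85 d [-0.0061 -0.001   0.0868] rot [-0.0011 -0.      0.0061] |d| 0.087 F [-0.9  0.4  0. ]
[[281.7, 230.7], [152.8, 247.7], [299.6, 280.2], [256.9, 280.3]]
```

View pics/w1.png

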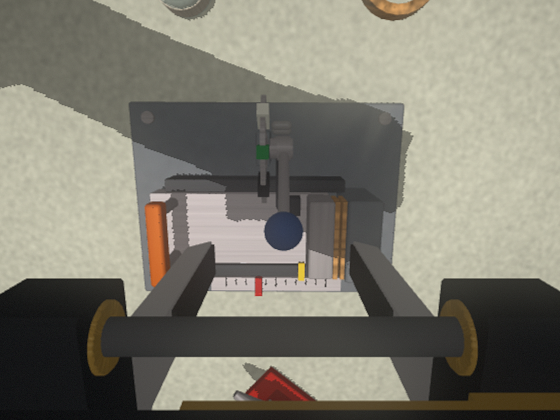

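The wrist view confirms the calibration: knob at (283,231) against predicted (282,231), pointer (301,280), rider (258,285). Let it settle while descending part-way.

Call:
creep_tool(segments=[{"sz": 0.03, "drz": 0.005, "jaw": 0.07}, {"sz": 0.03, "drz": 0.005, "jaw": 0.07}, {"sz": 0.03, "drz": 0.005, "jaw": 0.07}])

```text
t: 2.15
ee_pos: [0.6044, 0.0819, 0.1749]
ee_rot: [-1.816, -2.561, 0.003]
force: [0.3, 0.4, 1.2]
grip_width: 0.0701
finger_force: 0.0
```

```bash
python3 -c "
from h import *
go([.017,.0244,.118])"
```

```text
t 2.15 d [-0.0079 -0.0003  0.0569] rot [-0.0026 -0.0007  0.0039] |d| 0.057 F [0.3 0.4 1.2]
```

Call:
creep_tool(segments=[{"sx": -0.008, "sz": 0.02, "drz": 0.004, "jaw": 0.07}, {"sx": -0.008, "sz": 0.04, "drz": 0.004, "jaw": 0.07}, {"sx": -0.008, "sz": 0.057, "drz": 0.004, "jaw": 0.07}, {"sx": -0.008, "sz": 0.057, "drz": 0.004, "jaw": 0.07}, {"sx": -0.008, "sz": 0.057, "drz": 0.004, "jaw": 0.024}, {"sx": -0.008, "sz": 0.057, "drz": 0.004, "jaw": 0.024}, {"sx": -0.008, "sz": 0.057, "drz": 0.004, "jaw": 0.024}, {"sx": -0.008, "sz": 0.057, "drz": 0.004, "jaw": 0.024}, {"sx": -0.008, "sz": 0.057, "drz": 0.004, "jaw": 0.024}], clamp_n=15)

```text
t: 2.9
ee_pos: [0.6087, 0.0731, 0.1193]
ee_rot: [1.825, 2.557, 0.001]
force: [0.8, 0.6, -1.2]
grip_width: 0.0399
finger_force: 0.0
```

```bash
python3 -c "
from h import *
go([.017,.0244,.118]);go([.017,.078,.135])"
```

```text
t 2.9 d [ 0.0019 -0.0015  0.0013] rot [ 0.001   0.0001 -0.0021] |d| 0.003 F [ 0.8  0.6 -1.2]
t 2.9 d [ 0.0555 -0.0016 -0.0157] rot [ 0.001   0.0001 -0.0021] |d| 0.058 F [ 0.8  0.6 -1.2]
```

Fingers still closing; let them finish.

Call:
creep_tool(segments=[{"jaw": 0.022}, {"jaw": 0.022}, {"jaw": 0.022}, {"jaw": 0.022}, {"jaw": 0.022}], clamp_n=15)

```text
t: 3.32
ee_pos: [0.6089, 0.0731, 0.1188]
ee_rot: [1.824, 2.556, 0.001]
force: [4.8, 2.1, 0.1]
grip_width: 0.0273
finger_force: 15.0
```

```bash
python3 -c "
from h import *
go([.017,.0244,.118]);go([.017,.078,.135])"
```

```text
t 3.32 d [ 0.002  -0.0017  0.0008] rot [ 0.0011  0.0003 -0.0021] |d| 0.003 F [4.8 2.1 0.1]
t 3.32 d [ 0.0556 -0.0018 -0.0163] rot [ 0.0011  0.0003 -0.0021] |d| 0.058 F [4.8 2.1 0.1]
```

Call:
creep_tool(segments=[{"sx": 0.006, "sz": -0.004, "jaw": 0.022}, {"sx": 0.0125, "sz": -0.007, "jaw": 0.022}, {"sx": 0.019, "sz": -0.010, "jaw": 0.022}, {"sx": 0.0255, "sz": -0.0125, "jaw": 0.022}, {"sx": 0.0325, "sz": -0.0145, "jaw": 0.022}, {"sx": 0.0395, "sz": -0.0155, "jaw": 0.022}, {"sx": 0.0465, "sz": -0.0165, "jaw": 0.022}, {"sx": 0.0545, "sz": -0.0165, "jaw": 0.022}, {"sx": 0.0545, "sz": -0.0165, "jaw": 0.022}, {"sx": 0.0545, "sz": -0.0165, "jaw": 0.022}], clamp_n=15)

```text
t: 4.15
ee_pos: [0.5909, 0.1254, 0.1357]
ee_rot: [1.824, 2.558, 0.002]
force: [1.3, 1.7, 8.5]
grip_width: 0.0248
finger_force: 14.7
```

```bash
python3 -c "
from h import *
go([.017,.078,.135])"
```

```text
t 4.15 d [ 0.0003 -0.0018  0.0007] rot [ 0.0011 -0.0005 -0.0014] |d| 0.002 F [1.3 1.7 8.5]
```

Call:
creep_tool(segments=[{"jaw": 0.06}, {"jaw": 0.06}, {"jaw": 0.06}, {"jaw": 0.06}, {"sz": -0.03, "jaw": 0.06}, {"sz": -0.06, "jaw": 0.06}, {"sz": -0.07, "jaw": 0.06}, {"sz": -0.07, "jaw": 0.06}], clamp_n=15)

```text
t: 4.82
ee_pos: [0.5918, 0.1245, 0.2075]
ee_rot: [1.824, 2.555, 0.005]
force: [-0.1, 0.4, 0.5]
grip_width: 0.06
finger_force: 0.0
```

Run:
```python
from h import *
import cv2
go([-.088,0,.205])
o=bot.get_obs();im=bot.snapshot("wrist")[:,:,::-1];a=bot.snapshot("top")[140:300,205:350,::-1]
cv2.imwrite("pics/w2.png",np.hstack([cv2.resize(im,(400,300)),cv2.resize(a,(272,300),interpolation=cv2.INTER_CUBIC)]))
```

```text
t 4.82 d [-0.0769 -0.1072  0.0021] rot [ 0.0038  0.0001 -0.0024] |d| 0.132 F [-0.1  0.4  0.5]
```

View pics/w2.png

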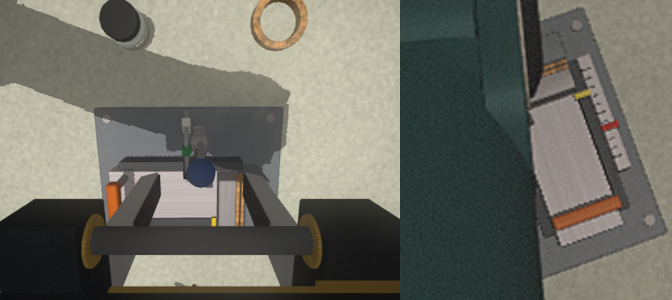

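The knob now sits at wrist px (281,242) full-scale, with the lever appearing upright. I'll check that numerically and move over the bar.

Add to h.py:
```python
def wproj(P,o=None):
    o=o or bot.get_obs();q=bot.camera_params("wrist");T=np.eye(4);T[:3,:3]=Ro.from_rotvec(o["ee_rot"]).as_matrix();T[:3,3]=o["ee_pos"]
    X=V(POSE,P);u=np.array(q["intrinsics"])@(np.linalg.inv(T@np.array(q["hand_eye"]))@np.c_[X,np.ones(len(X))].T)[:3]
    return (u[:2]/u[2]).T.round(1).tolist()
```

```bash
python3 -c "
from h import *
print([wproj([[.017,.078+.095*np.sin(a),.055+.095*np.cos(a)]]) for a in (-.6,0,.1,.6)])"
```

```text
[[[281.8, 291.7]], [[281.6, 227.8]], [[281.5, 213.7]], [[281.3, 144.2]]]
```

Call:
creep_tool(segments=[{"sx": -0.026, "sy": -0.036, "jaw": 0.06}, {"sx": -0.051, "sy": -0.071, "jaw": 0.06}, {"sx": -0.077, "sy": -0.107, "jaw": 0.06}, {"sx": -0.077, "sy": -0.107, "jaw": 0.06}, {"sx": -0.077, "sy": -0.107, "sz": 0.03, "jaw": 0.06}, {"sx": -0.077, "sy": -0.107, "sz": 0.06, "jaw": 0.06}, {"sx": -0.077, "sy": -0.107, "sz": 0.06, "jaw": 0.06}], clamp_n=15)

```text
t: 5.5
ee_pos: [0.5112, 0.0167, 0.1399]
ee_rot: [-1.822, -2.553, 0.009]
force: [-0.6, 0.5, -1.1]
grip_width: 0.0603
finger_force: 0.0
```

```bash
python3 -c "
from h import *
go([-.088,0,.073])"
```

```text
t 5.5 d [-0.0011  0.0046  0.0669] rot [-0.0075 -0.0009 -0.0024] |d| 0.067 F [-0.6  0.5 -1.1]
```

Knob row suggests lever around −0.1 rad, possibly arm motion lag. Check again from here.

Run:
```python
from h import *
import cv2
print([wproj([[.017,.078+.095*np.sin(a),.055+.095*np.cos(a)]]) for a in (-.2,-.1,0,.1)], wproj([[-.088,.036,.1],[-.088,0,.1],[.035,-.051,.047]]))
K=[[.017,.078+.095*np.sin(a),.055+.095*np.cos(a)] for a in (-.2,-.1,0,.1)]
im=bot.snapshot("wrist")[:,:,::-1];a=bot.snapshot("scene")[:,:,::-1]
u=proj("scene",V(POSE,K));print(((u-[190,140])*3.2).round(0).tolist())
cv2.imwrite("pics/w3.png",im);cv2.imwrite("pics/s3.png",cv2.resize(a[140:310,190:390],None,fx=3.2,fy=3.2,interpolation=cv2.INTER_CUBIC))
```

```text
[[[522.2, 143.6]], [[527.3, 122.3]], [[531.3, 100.1]], [[534.0, 77.3]]] [[290.3, 179.8], [290.2, 237.2], [443.8, 279.0]]
[[361.0, 129.0], [373.0, 120.0], [384.0, 113.0], [395.0, 106.0]]
```

View pics/w3.png

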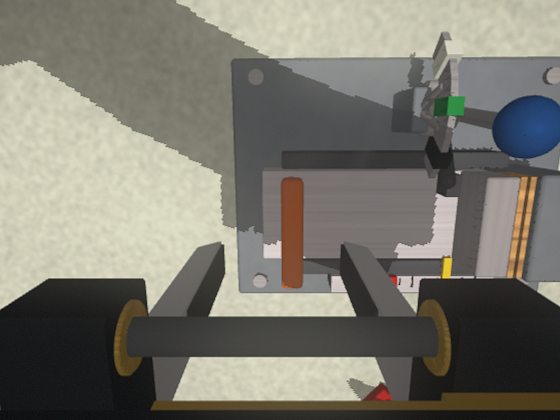

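View pics/s3.png

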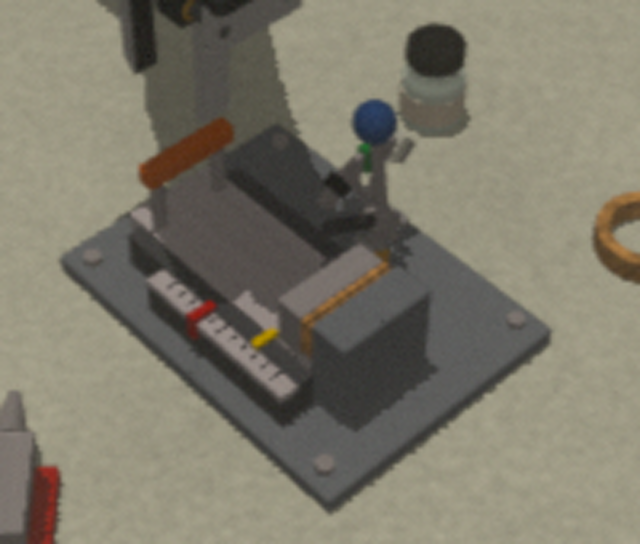

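The lever stands at about −0.1 rad: scene knob (375,122) and wrist knob (527,127) agree. It's in the green basin but slipped short of centre in the pads. I'll nudge it the remaining ~9 mm with closed fingers from the inner side.

Call:
creep_tool(segments=[{"sz": -0.035, "jaw": 0.0}, {"sz": -0.06, "jaw": 0.0}, {"sx": 0.01, "sy": 0.037, "sz": -0.06, "jaw": 0}, {"sx": 0.02, "sy": 0.074, "sz": -0.06, "jaw": 0}, {"sx": 0.03, "sy": 0.109, "sz": -0.06, "jaw": 0}, {"sx": 0.03, "sy": 0.109, "sz": -0.06, "jaw": 0}, {"sx": 0.03, "sy": 0.109, "sz": -0.06, "jaw": 0}, {"sx": 0.03, "sy": 0.109, "sz": -0.06, "jaw": 0}, {"sx": 0.03, "sy": 0.109, "sz": -0.06, "jaw": 0}], clamp_n=15)

```text
t: 6.35
ee_pos: [0.6075, 0.0799, 0.2059]
ee_rot: [1.826, 2.556, 0.0]
force: [-0.4, -0.2, -0.2]
grip_width: 0.0034
finger_force: 0.0
```

```bash
python3 -c "
from h import *
go([.017,.035,.138])"
```

```text
t 6.35 d [ 0.0057 -0.0026  0.0679] rot [ 0.0005  0.0002 -0.0032] |d| 0.068 F [-0.4 -0.2 -0.2]
```

Call:
creep_tool(segments=[{"sy": -0.002, "sz": 0.035, "jaw": 0}, {"sy": -0.002, "sz": 0.067, "jaw": 0}, {"sx": 0.005, "sy": -0.002, "sz": 0.067, "jaw": 0}, {"sx": 0.01, "sy": -0.002, "sz": 0.067, "jaw": 0}, {"sx": 0.015, "sy": -0.002, "sz": 0.067, "jaw": 0}, {"sx": 0.02, "sy": -0.002, "sz": 0.067, "jaw": 0}, {"sx": 0.024, "sy": -0.002, "sz": 0.067, "jaw": 0}, {"sx": 0.0275, "sy": -0.002, "sz": 0.067, "jaw": 0}, {"sx": 0.0275, "sy": -0.002, "sz": 0.067, "jaw": 0}, {"sx": 0.0275, "sy": -0.002, "sz": 0.067, "jaw": 0}], clamp_n=15)

```text
t: 7.18
ee_pos: [0.5973, 0.1061, 0.1385]
ee_rot: [1.824, 2.557, 0.001]
force: [0.5, -0.2, 1.0]
grip_width: 0.0001
finger_force: 0.6
```

Run:
```python
from h import *
import cv2
go([.017,.057,.138])
K=[[.017,.078+.095*np.sin(a),.055+.095*np.cos(a)] for a in (-.2,-.1,0,.1)]
a=bot.snapshot("scene")[:,:,::-1]
hsv=cv2.cvtColor(np.ascontiguousarray(a[160:220,270:340]),cv2.COLOR_BGR2HSV)
m=cv2.inRange(hsv,(100,120,30),(125,255,255));ys,xs=np.nonzero(m);print(len(xs),(xs.min()+xs.max())/2+270,(ys.min()+ys.max())/2+160)
print(proj("scene",V(POSE,K)).round(1).tolist())
```

```text
t 7.18 d [-0.0004 -0.0015  0.0005] rot [ 0.0008  0.0003 -0.0021] |d| 0.002 F [ 0.5 -0.2  1. ]
7 314.0 173.0
[[303.0, 180.3], [306.4, 177.5], [309.9, 175.2], [313.4, 173.2]]
```

Call:
creep_tool(segments=[{"sx": -0.01, "jaw": 0}, {"sx": -0.02, "jaw": 0}, {"sx": -0.025, "sz": -0.03, "jaw": 0}, {"sx": -0.03, "sz": -0.065, "jaw": 0.06}, {"sx": -0.04, "sy": -0.037, "sz": -0.065, "jaw": 0.06}, {"sx": -0.05, "sy": -0.074, "sz": -0.065, "jaw": 0.06}, {"sx": -0.057, "sy": -0.106, "sz": -0.065, "jaw": 0.06}, {"sx": -0.057, "sy": -0.106, "sz": -0.02, "jaw": 0.06}, {"sx": -0.057, "sy": -0.106, "jaw": 0.06}, {"sx": -0.057, "sy": -0.106, "jaw": 0.06}, {"sx": -0.057, "sy": -0.106, "jaw": 0.06}], clamp_n=15)

```text
t: 8.15
ee_pos: [0.5151, 0.0166, 0.1379]
ee_rot: [-1.826, -2.555, 0.003]
force: [0.7, -0.2, 0.1]
grip_width: 0.0499
finger_force: 0.0
```

Run:
```python
from h import *
import cv2
go([-.088,0,.073])
K=[[.017,.078+.095*np.sin(a),.055+.095*np.cos(a)] for a in (-.2,-.1,0,.1)]
print(proj("scene",V(POSE,K)).round(1).tolist(),wproj(K))
a=bot.snapshot("scene")[:,:,::-1];w=bot.snapshot("wrist")[:,:,::-1]
for im,x0,x1,y0,y1 in((a,280,340,160,200),(w,440,560,40,200)):
    c=np.ascontiguousarray(im[y0:y1,x0:x1]);m=cv2.inRange(cv2.cvtColor(c,cv2.COLOR_BGR2HSV),(100,90,20),(130,255,255))
    ys,xs=np.nonzero(m);print(len(xs),xs.min()+x0,xs.max()+x0,ys.min()+y0,ys.max()+y0)
cv2.imwrite("pics/s4.png",np.vstack([cv2.resize(a[160:240,230:330],(500,400),interpolation=cv2.INTER_CUBIC)]))
```

```text
t 8.15 d [0.0002 0.0006 0.0649] rot [-0.0021  0.0003 -0.0035] |d| 0.065 F [ 0.7 -0.2  0.1]
[[303.0, 180.3], [306.4, 177.5], [309.9, 175.2], [313.4, 173.2]] [[516.8, 140.7], [521.9, 119.1], [525.8, 96.5], [528.4, 73.5]]
101 306 317 169 179
3788 488 559 62 127
```

View pics/s4.png

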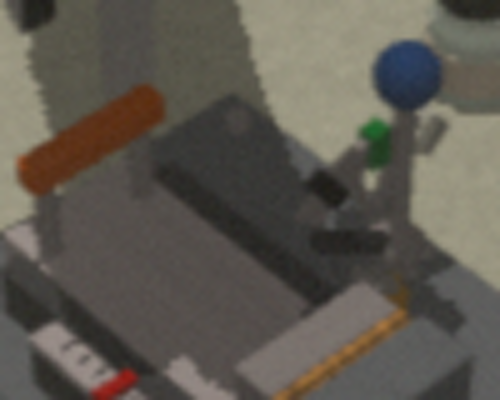

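The lever is now upright: the knob is at scene (311.5,174), predicted (309.9,175.2) for 0 rad, and wrist row 94.5 against 96.5. Now grip the bar.

Call:
creep_tool(segments=[{"sz": 0.033, "drz": -0.003, "jaw": 0.05}, {"sz": 0.065, "drz": -0.003, "jaw": 0.05}, {"sz": 0.065, "drz": -0.003, "jaw": 0.05}, {"sz": 0.065, "drz": -0.003, "jaw": 0.008}, {"sz": 0.065, "drz": -0.003, "jaw": 0.008}, {"sz": 0.065, "drz": -0.003, "jaw": 0.008}, {"sz": 0.065, "drz": -0.003, "jaw": 0.008}, {"sz": 0.065, "drz": -0.003, "jaw": 0.008}, {"sz": 0.065, "drz": -0.003, "jaw": 0.008}, {"sz": 0.065, "drz": -0.003, "jaw": 0.008}, {"sz": 0.065, "drz": -0.003, "jaw": 0.008}], clamp_n=30)

```text
t: 9.17
ee_pos: [0.5166, 0.0181, 0.0738]
ee_rot: [1.82, 2.559, 0.003]
force: [4.7, 3.4, 5.7]
grip_width: 0.0138
finger_force: 30.0
```

```bash
python3 -c "
from h import *
go([-.088,0,.073])"
```

```text
t 9.17 d [-0.0007 -0.0015  0.0008] rot [0.0027 0.0004 0.0011] |d| 0.002 F [4.7 3.4 5.7]
```

Call:
creep_tool(segments=[{"sy": -0.006, "jaw": 0.008}, {"sy": -0.012, "jaw": 0.008}, {"sy": -0.018, "jaw": 0.008}, {"sy": -0.024, "jaw": 0.008}, {"sy": -0.030, "jaw": 0.008}, {"sy": -0.035, "jaw": 0.008}, {"sy": -0.039, "jaw": 0.008}, {"sy": -0.041, "jaw": 0.008}, {"sy": -0.041, "jaw": 0.008}, {"sy": -0.041, "jaw": 0.008}, {"sy": -0.041, "jaw": 0.008}], clamp_n=30)

```text
t: 10.08
ee_pos: [0.4786, 0.0049, 0.0738]
ee_rot: [1.819, 2.558, 0.004]
force: [11.3, 4.2, -0.9]
grip_width: 0.0134
finger_force: 30.0
```

Run:
```python
from h import *
import cv2
go([-.088,0,.073])
a=bot.snapshot("top")[:,:,::-1];s=bot.snapshot("scene")[:,:,::-1];w=bot.snapshot("wrist")[:,:,::-1]
P=lambda x:[[x,-.051,.047],[x,-.033,.047]]
print("rider pred top",proj("top",V(POSE,P(-.0072))).round(1).tolist(),"scene",proj("scene",V(POSE,P(-.0072))).round(1).tolist(),"w",wproj(P(-.0072)))
A=cv2.resize(a[185:235,290:335],(450,500),interpolation=cv2.INTER_CUBIC)
S=cv2.resize(s[220:270,230:265],(350,500),interpolation=cv2.INTER_CUBIC)
cv2.imwrite("pics/p5.png",np.hstack([A,S]));cv2.imwrite("w5.png",w)
```

```text
t 10.08 d [-0.0006  0.0387  0.001 ] rot [0.004  0.0009 0.0013] |d| 0.039 F [11.3  4.2 -0.9]
rider pred top [[313.8, 207.9], [305.3, 210.9]] scene [[254.0, 236.0], [260.8, 231.6]] w [[474.9, 320.8], [478.5, 294.2]]
```

View pics/p5.png

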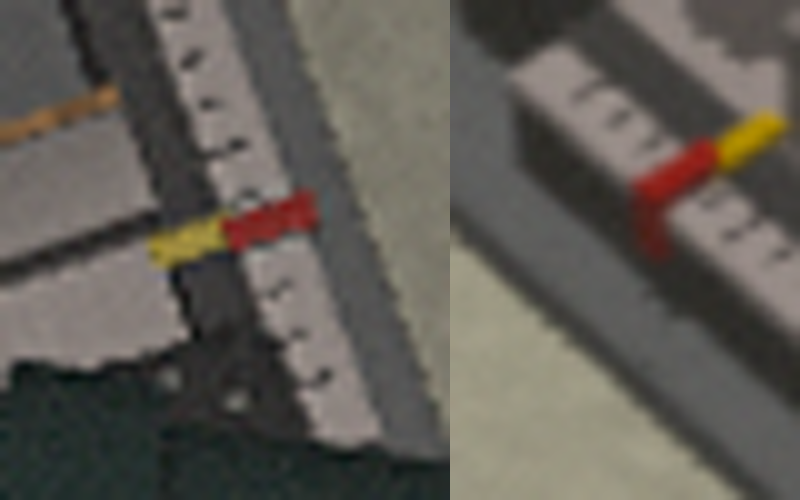

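Top and scene both show the yellow pointer running into the red rider, nearly level. Quantify with colour centroids.

Create m.py:
```python
from h import *
import cv2
def inv(w):
    c,s=np.cos(POSE[2]),np.sin(POSE[2]);d=w[:2]-POSE[:2];return np.array([c*d[0]+s*d[1],-s*d[0]+c*d[1]])
def meas(n,x0,x1,y0,y1,reps=3):
    f=8;a=np.mean([bot.snapshot(n)[y0:y1,x0:x1].astype(np.float32) for _ in range(reps)],0)
    c=cv2.resize(a,None,fx=f,fy=f,interpolation=cv2.INTER_CUBIC);r,g,b=c[...,0],c[...,1],c[...,2]
    for nm,m,z in(("yel",(np.minimum(r,g)-b>55),.049),("red",(r-g>60),.051)):
        k,l,st,ce=cv2.connectedComponentsWithStats(m.astype(np.uint8));i=1+np.argmax(st[1:,4])
        ys,xs=np.nonzero(l==i);q=np.array([inv(ray(n,((x+.5)/f-.5+x0,(y+.5)/f-.5+y0),z)) for x,y in zip(xs[::5],ys[::5])])
        print(n,nm,len(xs),"x mean",(q.mean(0)*1e3).round(2),"x5/95",(np.percentile(q[:,0],[3,97])*1e3).round(2),"y",(np.percentile(q[:,1],[2,98])*1e3).round(1))
meas("top",290,335,185,235);meas("scene",230,265,220,270)
```

```bash
python3 m.py
```

```text
top yel 1160 x mean [ -5.29 -39.52] x5/95 [-7.81 -2.81] y [-46.4 -32.9]
top red 1588 x mean [ -7.06 -56.62] x5/95 [-9.79 -4.37] y [-65.  -47.9]
scene yel 1445 x mean [ -3.93 -39.49] x5/95 [-7.65 -0.43] y [-47.3 -31.8]
scene red 1676 x mean [ -5.15 -56.66] x5/95 [-8.6  -1.59] y [-65.6 -47.5]
```

Pointer is ~1.5 mm short (top −1.8, scene −1.2, and TCP travel is 40.2 mm). Pull a further 1.6 mm.

Call:
creep_tool(segments=[{"sy": -0.0016, "jaw": 0.008}, {"sy": -0.0016, "jaw": 0.008}, {"sy": -0.0016, "jaw": 0.008}, {"sy": -0.0016, "jaw": 0.008}], clamp_n=30)

```text
t: 10.87
ee_pos: [0.4772, 0.0044, 0.0738]
ee_rot: [1.819, 2.558, 0.004]
force: [10.9, 4.3, -0.9]
grip_width: 0.0138
finger_force: 30.0
```

```bash
python3 m.py; python3 -c "
from h import *
go([-.088,0,.073])"
```

```text
top yel 1150 x mean [ -6.98 -39.91] x5/95 [-9.44 -4.53] y [-46.5 -32.9]
top red 1578 x mean [ -7.13 -56.81] x5/95 [-9.95 -4.42] y [-65.  -48.3]
scene yel 1410 x mean [ -5.62 -38.8 ] x5/95 [-9.66 -1.71] y [-46.  -31.8]
scene red 1696 x mean [ -5.13 -56.63] x5/95 [-8.61 -1.59] y [-65.5 -47.3]
t 11.17 d [-0.0006  0.0402  0.001 ] rot [0.0041 0.0009 0.0014] |d| 0.04 F [10.2  3.7 -1.6]
```

Level within ~0.3 mm (top +0.15, scene −0.5). Final check of the lever and level, then hand in.

Run:
```python
from h import *
import cv2
a=bot.snapshot("scene")[:,:,::-1]
cv2.imwrite("pics/f.png",cv2.resize(a[140:290,190:390],(800,600),interpolation=cv2.INTER_CUBIC))
```

```text
(no output)
```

View pics/f.png

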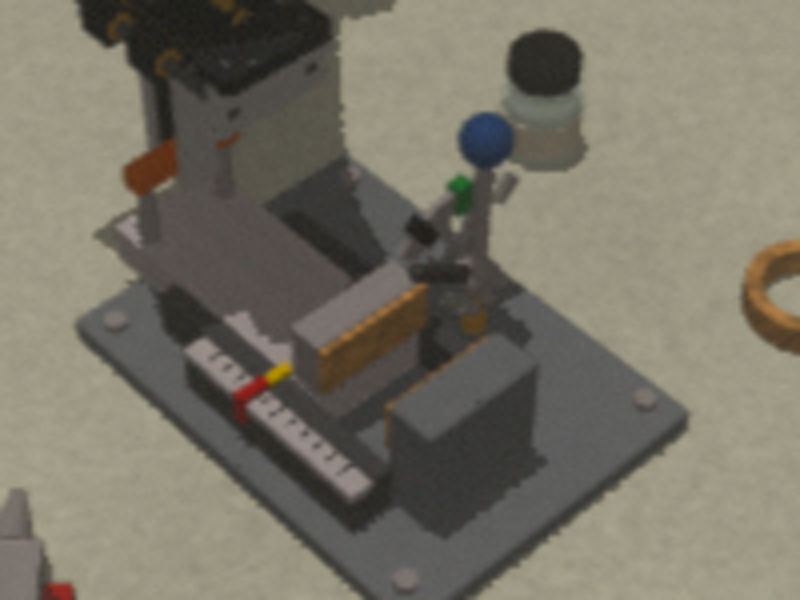

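The jaws are open, the knob is upright at (487,139), i.e. raw (311.6,174.6), unchanged, and the pointer (279,375) is in line with the rider (255,390). Handing in.

```bash
python3 -c "
from workcell import bot
print(bot.hand_in())"
```

```text
the job is handed in; nothing more can be done
None
```

I handed the job in with the lever upright in the green notch, the bar still gripped at 30 N, and the pointer level with the rider to within about 0.5 mm by two cameras; I didn't touch the anvil, tape roll or glue jar, and no verdict came back.

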